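Click the carrying bar into the tea tray's two posts

ROBOT

A 6-joint arm with a two-finger parallel gripper is mounted at the origin on the work surface. World frame = base frame: x ahead of the robot, y to its left, z up, the work surface at z = 0. Lengths are in m, angles in rad, forces in N, time in s.
With the tool pointing down it reaches from about 0.35 to 0.85 m from the base axis. Payload 8.1 kg.
Tool frame: the origin (TCP) lies midway between the tips of the shut fingers; the grasp point (between the pads) lies 19 mm behind it; z points along the fingers, y is the line along which they close (so a half turn about z gives the same grasp; the last joint's range is limited). The gripper opens to 85 mm and grips with 20 to 120 N. Pads are 22 mm wide; open, the fingers measure 114 mm over their backs; the gripper's body (76 mm by 85 mm) begins 54 mm behind the grasp point. The pads swing forward as they close: fully open they stand 13 mm farther back than shut.
Start: joints at [1.23, 0.13, 1.488, -0, 1.523, -0.085], TCP at [0.152, 0.58, 0.197] pointing down, gripper open.
Joint ranges: [-2.96, 2.96], [-0.89, 2.26], [0.02, 2.5], [-1.34, 4.48], [0, 2.73], [-2.66, 2.66]. Speed limits (rad/s): [2.39, 2.39, 2.79, 3.14, 3.14, 3.14].

INTERFACE

Orientations are given as a rotation vector (axis times angle).
In Python, from station import manip gives the robot as it stands.
- The arm moves only by the tool move_arm, never from a script. Its argument "increments" is text: rows parted by semicolons, each of 7 numbers parted by spaces: the shift along the tool's x, y, z as a fraction of full scale, then the turn, a rotation vector about the tool's x, y, z as a fraction of full scale, then the opening in per cent of the stroke, from 0 (shut) to 100 (fully open). In form: tx ty tz ax ay az jaw; .... A call has 1 to 12 rows; each row is the pose to reach, as a shift and turn from the pose commanded when the call began, along the tool's axes at that moment; what a row does not reach only later rows make up. Full scale, the value 1, is 100 mm for a shift and 0.5 rad for a turn. A row lasts 1/12 s, in which the tool goes at most 41.7 mm and 7.16 degrees, less where a joint would pass 70% of its speed; a pose out of reach is approached as far as the arm can. A call with a number of a shift or a turn outside -1 to 1 is refused whole. A call with a gripper value outside its range is refused whole. The fingers move at their own pace and stop on an object; "force" is the grip in N (left out, the last holds). Time passes only in rows, so rows that repeat a pose let the fingers close. It gives the time, the measured TCP pose, the force, the opening and the grip force at its end, in the units of the state.
- manip.observe(): the state, without advancing time (a new reading comes with each control period).
- manip.read_camera(name): name is "side" or "top" or "wrist"; returns (picture, depth): 384x512x3 uint8, blue, green, red; 384x512 float32, m along the optical axis (not along the pixel's ray), 0 where there is no reading.
- manip.get_calibration(name): a dict with "camera_matrix" (3x3 intrinsics, pixels), "k1" (the pictures are not rectified: a ray, as slopes to the right and down, at radius r is drawn at 1 + k1 r^2 times it, then the intrinsics apply), "R" (3x3) and "t" (3): a world point X has camera coordinates R X + t; the wrist camera has in their place "T_tool_cam" (4x4, takes a point from camera to tool coordinates, whose origin is the TCP and whose axes are the flange's). Camera axes: x right, y down, z forward; pixel columns grow to the right and rows downward; lengths in m; the calibration is good to about 2 mm. A picture is of the moment at which its call begins: read the wrist's pose just before it. get_calibration takes no time and is no camera call.
- manip.job_done(): hands the job in; it is judged then, once.
Trained networks look in the newest picture that a camera, given by its name, has taken for a name from the list of things; names that differ only in an ending like _2 or _b are one class to them, and where a whole thing is asked for, a point or a joint stands for the part that bears it (a point fixed in the world has none). Each returns a list of dicts, best first, with "confidence" (0 to 1); they miss things now and then, are a little off and sometimes report something else, mostly with a low value. They report only what shows in the picture. A call takes as long as a camera call.
- manip.search_frame(camera, label): "rect" ([centre column, centre row, width, height] in pixels, round what is visible of it).
- manip.outline_of(camera, label): "region" (384x512 bool, what is visible of it) and "rect" ([centre column, centre row, width, height] in pixels, round what is visible of it).
- manip.place_of(camera, label): "location" ([column, row] in pixels: a listed point, or the origin of a listed thing).
The state is a dict: "time_s": time; "joints": joint angles; "qd": joint speeds; "joint_torque": joint torques, N m; "tcp_pos": TCP position; "eef_rot": TCP orientation; "force": force on the tool from outside, world axes, zero at the start; "torque": the same for the moment, N m; "gripper_width": finger opening in m; "finger_force": force on a finger pad.
Only numpy, scipy, OpenCV 4.12 (cv2) and the standard library are available. Lean on these libraries where they do the work, as an engineer would, in place of code of your own. Each camera call takes 0.05 s, during which the arm holds its last target. There are 200 camera calls.

TASK

The tea tray is ready to be carried out: pick up its carrying bar from the counter and lower it level, both pins at once, into the slots of the tray's two posts, then press it gently past the spring catches until both pins are fully home on the slot floors, centred between the posts, and let go. The posts are springy and delicate, so press by feel and never hard, and leave the glasses, saucers, sugar pot and teapot standing where they are.

Things in the scene. Friction and masses are not known exactly. Their poses are not given: they have to be found in the camera images.
- bar: The tray's loose carrying bar: a pale bamboo grip block 20 mm wide (x), 110 long (y), 24 high (z) on a round steel rod, 10 mm thick and 280 mm long, that runs through it lengthwise and sticks out 85 mm at each end as a plain pin. Both ends are alike. Origin: centre of the block's underside; the rod's centre line is 12 mm above it, along the bar's y. About 0.15 to 0.25 kg.
- bar_pin_a (a point): Point on the rod's centre line 115 mm from the bar's middle towards its +y: it lies in a slot when the bar is centred.
- bar_pin_b (a point): The same point on the other pin, 115 mm towards the bar's -y.
- tray: Bamboo tray, 240 (x) by 320 mm (y), rim 24 mm high; it does not slide. Origin: centre of its underside, on the counter. At the middle of each short side, 115 mm to +y and -y, a bamboo socket 34 x 26 mm, 108 mm high, carries a sprung steel post. Five glasses stand on it, on both sides of the line between the posts; their tops are 94 mm above the counter.
- post_left: The tray's +y post: a steel fork 16 mm thick (y), 37 mm wide (x), with a U slot open at the top; the rod lies through it along y. Origin: centre of the rod when fully home (155 mm above the counter with the post unloaded); axes as the tray's, z up. The slot is 13 mm wide, floor 5 mm below the origin. Over 20 N damages the fork.
- mouth_left (a point): Middle of the left slot's mouth, 32 mm above that post's origin; the mouth flares from 23 mm wide here to 13 mm, 8 mm lower. The post rides on a soft, damped spring (press slowly: it adds 0.2 N per mm/s): it starts to sink at about 1 N, sinks 2.5 mm per newton and strikes a hard stop after 28 mm (about 12 N), so it gives way before its catch and rises as the rod snaps in.
- catch_left (a point): Middle of the left post's spring catch, 5 mm above the post's origin: two steel rollers 8 mm thick jut into the slot from both sides. The rod meets them about 10 mm above home and must be pressed past with roughly 6 to 10 N on this post (pressed slowly); it snaps past about 5 mm above home, and the rollers then hold it down on the slot floor.
- post_right: The tray's -y post: a steel fork 16 mm thick (y), 37 mm wide (x), with a U slot open at the top; the rod lies through it along y. Origin: centre of the rod when fully home (155 mm above the counter with the post unloaded); axes as the tray's, z up. The slot is 13 mm wide, floor 5 mm below the origin. Over 20 N damages the fork.
- mouth_right (a point): Middle of the right slot's mouth, 32 mm above that post's origin; the mouth flares from 23 mm wide here to 13 mm, 8 mm lower. The post rides on a soft, damped spring (press slowly: it adds 0.2 N per mm/s): it starts to sink at about 1 N, sinks 2.5 mm per newton and strikes a hard stop after 28 mm (about 12 N), so it gives way before its catch and rises as the rod snaps in.
- catch_right (a point): Middle of the right post's spring catch, 5 mm above the post's origin: two steel rollers 8 mm thick jut into the slot from both sides. The rod meets them about 10 mm above home and must be pressed past with roughly 6 to 10 N on this post (pressed slowly); it snaps past about 5 mm above home, and the rollers then hold it down on the slot floor.
- glass1: Slim empty tea glass, 54 mm across the rim, 84 mm high, standing on the tray; a bystander. Origin: centre of its underside.
- glass2: Slim empty tea glass, 54 mm across the rim, 84 mm high, standing on the tray; a bystander. Origin: centre of its underside.
- glass3: Slim empty tea glass, 54 mm across the rim, 84 mm high, standing on the tray; a bystander. Origin: centre of its underside.
- glass4: Slim empty tea glass, 54 mm across the rim, 84 mm high, standing on the tray; a bystander. Origin: centre of its underside.
- glass5: Slim empty tea glass, 54 mm across the rim, 84 mm high, standing on the tray; a bystander. Origin: centre of its underside.
- saucers: Stack of five pale blue saucers, 110 mm across, 37 mm high; a bystander. Origin: centre of its underside.
- sugar_pot: Steel sugar pot with a flip lever lid, 84 mm across, 107 mm high; a bystander. Origin: centre of its underside.
- teapot: Small white ceramic teapot, body 112 mm across, 113 mm high, spout and handle along its y; a bystander. Origin: centre of its underside.

How it is judged:
By the outcome, as a careful person would: the job done as asked, in the order asked, and still so for the second after the job is handed in, with the robot touching nothing.
It also fails if it takes over 72 s, if anything falls off the work surface, if the arm or the gripper's body presses on something with over 40 N, if the wrist force passes 120 N, or if a joint passes its speed limit or range.

## Working session

There is one attempt and no reset: what is moved stays moved. The work goes in short steps, Python scripts to look and compute and a tool call to move; the robot and the scene stay as the last step left them, time stands still between calls to the robot, and variables do not carry over. Pictures are saved under pics/ and viewed, at most 10 in all, crops included, and the job is handed in when it is done.

Besides the shell and the picture viewer there is one more tool, called after "Emit:" as name(argument=value, ...), one argument or row to a line, values as JSON. move_arm: Moves the arm, as the interface text tells. Shift numbers are shares of 100 mm and turn numbers shares of 0.5 rad, none past 1 either way. Its arguments: {"type":"object","properties":{"increments":{"type":"string"},"force":{"type":"number"}},"required":["increments"]}

```bash
mkdir -p pics; ls; cat > h.py <<'E'
import numpy as np, cv2
from scipy.spatial.transform import Rotation as Ro
from station import manip
def cam(name):
    c=manip.get_calibration(name); K=np.array(c["camera_matrix"]); k1=c["k1"]
    if "R" in c: R=np.array(c["R"]); t=np.array(c["t"])
    else:
        s=manip.observe(); T=np.eye(4); T[:3,:3]=Ro.from_rotvec(s["eef_rot"]).as_matrix(); T[:3,3]=s["tcp_pos"]
        M=np.linalg.inv(T@np.array(c["T_tool_cam"])); R=M[:3,:3]; t=M[:3,3]
    return K,k1,R,t
def rays(uv,C):
    K,k1,R,t=C; return cv2.undistortPoints(np.array(uv,float).reshape(-1,1,2),K,np.array([k1,0,0,0,0.])).reshape(-1,2)
def onz(uv,z,C):
    "world points of pixels on plane z"
    r=rays(uv,C); d=np.c_[r,np.ones(len(r))]@C[2]; o=-C[2].T@C[3]
    return o+d*((z-o[2])/d[:,2])[:,None]
def at(uv,depth,C):
    r=rays(uv,C); p=np.c_[r,np.ones(len(r))]*np.array(depth).reshape(-1,1); return (p-C[3])@C[2]
def proj(X,C):
    return cv2.projectPoints(np.array(X,float).reshape(-1,1,3),cv2.Rodrigues(C[2])[0],C[3],C[0],np.array([C[1],0,0,0,0.]))[0].reshape(-1,2)
E
python3 - <<'E'
from h import *
np.set_printoptions(precision=4,suppress=True)
s=manip.observe(); print(s["tcp_pos"],s["eef_rot"],s["time_s"],s["force"])
ims=[]
for n in ("top","side"):
    im,d=manip.read_camera(n); np.savez(n+".npz",im=im,d=d); ims.append(im)
    C=cam(n)
    print(n,-C[2].T@C[3])
    for l in ("bar","bar_pin_a","post_left","mouth_left","mouth_right","tray","saucers","teapot","sugar_pot"):
        print(l,[(np.round(x["location"],1),round(x["confidence"],2)) for x in manip.place_of(n,l)[:3]])
cv2.imwrite("pics/a.png",ims[0]); cv2.imwrite("pics/b.png",ims[1])
E
```

```text
pics
[0.1516 0.5799 0.1964] [-0.4007 -3.1156  0.0029] 0.0 [ 0.1808  0.1489 -0.4752]
top [ 0.5134 -0.0166  1.1742]
bar [(array([337.3, 220.3]), 0.85), (array([231.2, 233.6]), 0.5), (array([232.1, 232.8]), 0.48)]
bar_pin_a [(array([376.7, 219.2]), 0.97), (array([297.4, 218.1]), 0.71)]
post_left [(array([150.3, 210.4]), 0.68), (array([231.9, 232. ]), 0.45)]
mouth_left [(array([139.9, 209.8]), 0.53), (array([199.4, 223.5]), 0.42)]
mouth_right [(array([232. , 235.8]), 0.58)]
tray [(array([200.5, 222.6]), 0.97), (array([142.8, 210.8]), 0.29)]
saucers [(array([199. , 141.5]), 0.7)]
teapot [(array([262.9, 136.4]), 0.88)]
sugar_pot [(array([337.7, 142.2]), 0.85)]
side [ 0.4957 -0.5105  0.7359]
bar [(array([215.5, 168.8]), 0.72), (array([250.3, 313.4]), 0.63), (array([227. , 179.4]), 0.45)]
bar_pin_a [(array([260.3, 371.6]), 0.78), (array([245.3, 265.2]), 0.7)]
post_left [(array([234.5, 112. ]), 0.51)]
mouth_left [(array([231.3,  96.4]), 0.64), (array([214.7, 168.2]), 0.22)]
mouth_right [(array([213.9, 157.3]), 0.85)]
tray [(array([226.8, 178.5]), 0.58)]
saucers [(array([312.3, 164.9]), 0.87)]
teapot []
sugar_pot [(array([360.5, 297.1]), 0.9)]
```

View pics/a.png

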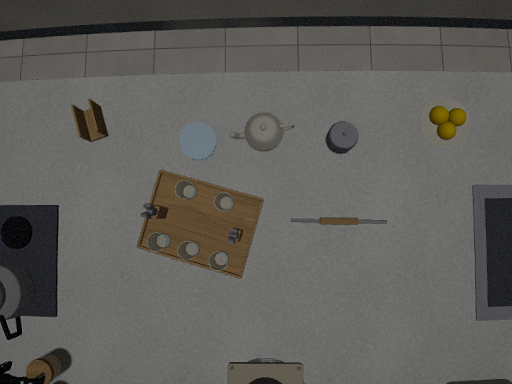

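View pics/b.png

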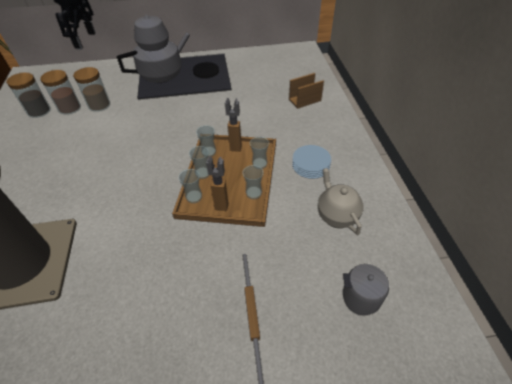

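The top view shows the tray's posts near (150,210) and (235,235), turned about 16°. The bar is alone near (338,221), nearly along y. Next I'll turn these into world poses.

```bash
cat >> h.py <<'E'
def tri(uv1,C1,uv2,C2):
    P=[C[2].T for C in (C1,C2)]; A=[];b=[]
    for uv,C in ((uv1,C1),(uv2,C2)):
        d=C[2].T@np.r_[rays([uv],C)[0],1]; d/=np.linalg.norm(d); o=-C[2].T@C[3]; M=np.eye(3)-np.outer(d,d); A.append(M); b.append(M@o)
    x=np.linalg.lstsq(np.vstack(A),np.r_[b[0],b[1]],rcond=None)[0]; return x,np.linalg.norm(np.vstack(A)@x-np.r_[b[0],b[1]])
def Rdown(psi):
    "tool down, closing line (tool y) along world direction psi"
    y=np.array([np.cos(psi),np.sin(psi),0]); z=np.array([0,0,-1.]); return np.c_[np.cross(y,z),y,z]
def inc(target,psi,s=None):
    "remaining shift/turn from the present pose in move units"
    s=s or manip.observe(); R=Ro.from_rotvec(s["eef_rot"]).as_matrix()
    e=R.T@(np.array(target)-s["tcp_pos"])/.1; Rt=min((Rdown(psi),Rdown(psi+np.pi)),key=lambda M:np.arccos(np.clip((np.trace(R.T@M)-1)/2,-1,1)))
    return e,Ro.from_matrix(R.T@Rt).as_rotvec()/.5
E
python3 - <<'E'
from h import *
np.set_printoptions(precision=4,suppress=True)
ct,cs=cam("top"),cam("side")
# bar on the counter
zt=np.load("top.npz"); zs=np.load("side.npz")
manip.read_camera("top")
for l in ("bar","tray","post_left"):
    for q in manip.outline_of("top",l)[:2]:
        m=q["region"]; v,u=np.nonzero(m); print(l,round(q["confidence"],2),q["rect"],m.sum())
        if l=="bar":
            P=onz(np.c_[u,v],.012,ct)[:,:2]; c=P.mean(0); w,V=np.linalg.eigh(np.cov((P-c).T)); a=V[:,1]*np.sign(V[1,1]); pr=(P-c)@a
            print(" mid",c+a*(pr.min()+pr.max())/2,"len",np.ptp(pr),"dir",a,np.degrees(np.arctan2(a[1],a[0])))
        if l=="tray":
            r=cv2.minAreaRect(np.c_[u,v].astype(np.float32)); b=onz(cv2.boxPoints(r),.024,ct); print(b, b.mean(0), np.linalg.norm(b-np.roll(b,1,0),axis=1))
for n,pt,ps in (("L",(139.9,209.8),(231.3,96.4)),("R",(232,235.8),(213.9,157.3)),("bar",(337.3,220.3),(250.3,313.4))):
    print(n,*tri(pt,ct,ps,cs), onz([pt],.187,ct))
for n,c,z in (("top",ct,zt),("side",cs,zs)):   # depth near the post tops
    for l in ("L","R"):
        pass
d=zt["d"]; v,u=np.nonzero((d>0)&(d<1.1742-.165)); k=(u>120)&(u<260)&(v>180)&(v<260)
P=at(np.c_[u,v][k],d[v,u][k],ct); print(len(P)); 
for s in (u[k]<190,u[k]>=190): print(P[s].mean(0),P[s].min(0),P[s].max(0))
s=manip.observe(); print(Ro.from_rotvec(s["eef_rot"]).as_matrix())
cv2.imwrite("pics/c.png",np.hstack([cv2.resize(zt["im"][180:260,120:260],None,fx=3.4,fy=3.4,interpolation=2),]))
E
```

```text
bar 0.93 [338.0, 220.7, 95.2, 12.8] 461
 mid [ 0.5188 -0.2181] len 0.2731101573525103 dir [0.0276 0.9996] 88.42032043892148
tray 0.63 [200.8, 224.5, 124.1, 109.6] 7540
[[ 0.4444  0.3855  0.024 ]
 [ 0.6821  0.3168  0.024 ]
 [ 0.5844 -0.0045  0.024 ]
 [ 0.353   0.0654  0.024 ]] [0.516  0.1908 0.024 ] [0.3329 0.2473 0.3358 0.2417]
tray 0.26 [147.8, 207.9, 11.3, 11.5] 103
[[0.5351 0.3582 0.024 ]
 [0.5738 0.3456 0.024 ]
 [0.5661 0.322  0.024 ]
 [0.5275 0.3347 0.024 ]] [0.5506 0.3401 0.024 ] [0.0247 0.0407 0.0248 0.0406]
post_left 0.72 [148.6, 212.1, 14.3, 12.1] 150
post_left 0.35 [225.3, 201.3, 19.3, 14.7] 332
L [0.5474 0.3097 0.1855] 0.0002781738799970322 [[0.5471 0.3092 0.187 ]]
R [0.4819 0.076  0.1891] 0.00025536403523255874 [[0.482  0.0762 0.187 ]]
bar [ 0.5172 -0.2149 -0.0013] 0.0036816769377928885 [[ 0.5188 -0.1833  0.187 ]]
138
[0.5462 0.2972 0.1819] [0.5291 0.2863 0.1755] [0.5647 0.3087 0.1881]
[0.4827 0.0761 0.1804] [0.464  0.0644 0.1637] [0.5012 0.0872 0.1898]
[[-0.9675  0.253  -0.    ]
 [ 0.253   0.9675 -0.    ]
 [-0.     -0.     -1.    ]]
```

Emit:
move_arm(
  increments="-0.3 -0.2 -0.35 0 0 0.25 60; -0.65 -0.45 -0.7 0 0 0.5 60; -1 -0.75 -1 0 0 0.75 60; -1 -0.75 -1 0 0 1 60",
)

```text
time_s: 1.53
tcp_pos: [0.2305, 0.4815, 0.2995]
eef_rot: [1.167, 2.916, 0.002]
force: [-0.1, -0.3, 0.7]
gripper_width: 0.0512
finger_force: 0.0
```

```bash
python3 - <<'E'
from h import *
np.set_printoptions(precision=3,suppress=True)
s=manip.observe(); print(s["tcp_pos"],s["time_s"],s["joints"]); print(inc([.45,.19,.36],np.radians(-16)))
c=manip.get_calibration("wrist"); print(c["T_tool_cam"])
E
```

```text
[0.231 0.481 0.299] 1.5333 [ 1.029 -0.07   1.509 -0.     1.701  0.219]
(array([-3.6  , -0.594, -0.606]), array([ 0.003, -0.001,  2.177]))
[[-0.001 -0.953 -0.303  0.077]
 [ 1.    -0.001 -0.    -0.001]
 [ 0.    -0.303  0.953 -0.176]
 [ 0.     0.     0.     1.   ]]
```

Emit:
move_arm(
  increments="-0.4 -0.1 -0.2 0 0 0.25 60; -0.8 -0.2 -0.4 0 0 0.5 60; -1 -0.4 -0.6 0 0 0.75 60; -1 -0.6 -0.6 0 0 1 60",
)

```text
time_s: 1.87
tcp_pos: [0.2645, 0.368, 0.3623]
eef_rot: [1.857, 2.531, 0.01]
force: [-1.2, 0.4, 0.4]
gripper_width: 0.0512
finger_force: 0.0
```

```bash
python3 - <<'E'
from h import *
np.set_printoptions(precision=3,suppress=True)
s=manip.observe(); print(inc([.53,.22,.36],np.radians(-16)))
E
```

```text
(array([-2.208,  2.089,  0.033]), array([ 0.012, -0.007,  1.168]))
```

Emit:
move_arm(
  increments="-0.3 0.3 0 0 0 0.25 60; -0.6 0.6 0 0 0 0.5 60; -0.9 0.9 0 0 0 0.75 60; -1 1 0 0 0 1 60; -1 1 0 0 0 1 60",
)

```text
time_s: 2.28
tcp_pos: [0.39, 0.304, 0.3568]
eef_rot: [2.428, 1.992, -0.001]
force: [-0.1, 0.6, -0.3]
gripper_width: 0.051
finger_force: 0.0
```

```bash
python3 - <<'E'
from h import *
np.set_printoptions(precision=3,suppress=True)
s=manip.observe(); print(inc([.53,.22,.36],np.radians(-16)))
E
```

```text
(array([-0.551,  1.538, -0.031]), array([0.001, 0.003, 0.165]))
```

Emit:
move_arm(
  increments="-0.2 0.35 0 0 0 0.16 60; -0.4 0.7 0 0 0 0.16 60; -0.55 1 0 0 0 0.16 60; -0.55 1 0 0 0 0.16 60; -0.55 1 0 0 0 0.16 60",
)

```text
time_s: 2.7
tcp_pos: [0.4758, 0.2331, 0.357]
eef_rot: [-2.495, -1.907, 0.001]
force: [-0.8, -0.3, -0.1]
gripper_width: 0.0515
finger_force: 0.0
```

```bash
python3 - <<'E'
from h import *
np.set_printoptions(precision=4,suppress=True)
s=manip.observe(); C=cam("wrist"); im,d=manip.read_camera("wrist"); np.savez("w1.npz",im=im,d=d)
print(s["tcp_pos"],s["qd"])
for l in ("post_left","mouth_left","mouth_right","catch_left"):
    for x in manip.place_of("wrist",l)[:3]:
        z={"p":.155,"m":.187,"c":.16}[l[0]]; print(l,np.round(x["location"],1),round(x["confidence"],2),onz([x["location"]],z,C)[0])
for q in manip.outline_of("wrist","post_left")[:2]: print(q["rect"],q["confidence"])
print("expect",proj([[.5474,.3,.187],[.482,.076,.187]],C))
k=d>0; v,u=np.nonzero(k); P=at(np.c_[u,v],d[v,u],C); k=(P[:,2]>.165)&(P[:,2]<.2); P=P[k]; print(len(P))
for sd in (P[:,1]>.19,P[:,1]<=.19):
    if sd.sum(): print(P[sd].mean(0),P[sd].min(0),P[sd].max(0))
cv2.imwrite("pics/d.png",im)
E
```

```text
[0.4758 0.2331 0.357 ] [ 0.0433 -0.0249  0.011   0.0105  0.0087  0.0215]
post_left [240.1 101.3] 0.71 [0.4732 0.2951 0.155 ]
post_left [300.9  80. ] 0.65 [0.5432 0.2993 0.155 ]
mouth_left [307.2  82.4] 0.76 [0.5448 0.2961 0.187 ]
mouth_right [297.3 281.5] 0.93 [0.4832 0.0759 0.187 ]
catch_left [304.4  83. ] 0.77 [0.5455 0.2954 0.16  ]
[305.1, 79.5, 41.0, 19.9] 0.84
expect [[308.9263  77.6713]
 [296.3146 281.6426]]
847
[0.5447 0.2984 0.1811] [0.5254 0.2862 0.1651] [0.5642 0.3102 0.1881]
[0.446  0.0777 0.178 ] [0.0469 0.0427 0.1651] [0.5005 0.0915 0.1881]
```

View pics/d.png

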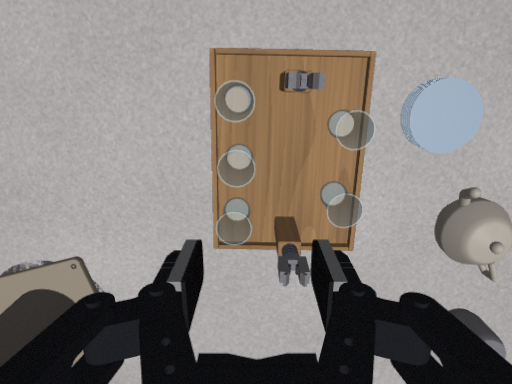

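The wrist view shows both forks clearly: the left one near (305,80) and the right one near (295,265), with glasses on both sides. I'll fit the post centres from the depth.

```bash
python3 - <<'E'
from h import *
np.set_printoptions(precision=4,suppress=True)
s=manip.observe(); C=cam("wrist"); d=np.load("w1.npz")["d"]
v,u=np.nonzero(d>0); P=at(np.c_[u,v],d[v,u],C)
ct=cam("top"); dt=np.load("top.npz")["d"]; v,u=np.nonzero(dt>0); Q=at(np.c_[u,v],dt[v,u],ct)
for n,A in (("w",P),("t",Q)):
    m=[]
    for c in ((.545,.298),(.482,.077)):
        k=(np.linalg.norm(A[:,:2]-c,axis=1)<.035)&(A[:,2]>.16)&(A[:,2]<.2); B=A[k]
        r=cv2.minAreaRect(B[:,:2].astype(np.float32)*1000); th=np.radians(74); X=np.array([np.sin(th),-np.cos(th)]);Y=np.array([np.cos(th),np.sin(th)])
        a,b=B[:,:2]@X,B[:,:2]@Y; mid=X*(a.min()+a.max())/2+Y*(b.min()+b.max())/2; m.append(mid); print(n,len(B),r,"mid",mid,"ext",np.ptp(a),np.ptp(b),B[:,2].max())
    e=m[0]-m[1]; print("centre",(m[0]+m[1])/2,"dist",np.linalg.norm(e),"ang",np.degrees(np.arctan2(e[1],e[0])))
print(inc([.519,-.217,.36],np.radians(-1.6)))
E
```

```text
w 475 ((544.0615844726562, 300.168701171875), (15.029200553894043, 37.18507766723633), 73.71525573730469) mid [0.5441 0.3002] ext 0.037148593897140036 0.015112884183178132 0.18916939127946766
w 489 ((480.2002868652344, 79.64518737792969), (17.471923828125, 37.31739044189453), 73.52713012695312) mid [0.4802 0.0797] ext 0.03731940520082139 0.017732733630869968 0.18887829551483962
centre [0.5121 0.1899] dist 0.22957062615298138 ang 73.84095882544382
t 88 ((546.3006591796875, 297.73272705078125), (15.12689208984375, 37.48232650756836), 74.9359130859375) mid [0.5463 0.2977] ext 0.03737325671603303 0.01552779064243387 0.1880502544864511
t 85 ((482.72772216796875, 76.5902328491211), (16.03683090209961, 37.2850341796875), 74.19390106201172) mid [0.4827 0.0766] ext 0.0373001999823227 0.01604828932109048 0.18981457408864105
centre [0.5145 0.1871] dist 0.23011977305334022 ang 73.94919746005786
(array([-4.2478,  1.6021, -0.0226]), array([ 0.001 , -0.001 , -0.4698]))
```

Emit:
move_arm(
  increments="-0.33 0.15 0 0 0 -0.2 60; -0.67 0.3 0 0 0 -0.47 60; -1 0.45 0 0 0 -0.47 60; -1 0.5 0 0 0 -0.47 60",
)

```text
time_s: 3.33
tcp_pos: [0.4977, 0.1197, 0.3581]
eef_rot: [2.254, 2.185, -0.001]
force: [-0.8, -0.1, -0.4]
gripper_width: 0.0513
finger_force: 0.0
```

Emit:
move_arm(
  increments="-0.33 0 0 0 0 0 60; -0.67 0 0 0 0 0 60; -1 0 0.2 0 0 0 60; -1 0 0.3 0 0 0 60",
)

```text
time_s: 3.67
tcp_pos: [0.4942, 0.0203, 0.3267]
eef_rot: [2.257, 2.183, -0.002]
force: [-0.6, 0.8, -2.3]
gripper_width: 0.0509
finger_force: 0.0
```

```bash
python3 - <<'E'
from h import *
np.set_printoptions(precision=3,suppress=True)
s=manip.observe(); print(s["tcp_pos"],inc([.519,-.217,.15],np.radians(-1.6)))
E
```

```text
[0.494 0.02  0.327] (array([-2.359,  0.326,  1.772]), array([ 0.001,  0.004, -0.011]))
```

Emit:
move_arm(
  increments="-0.33 0 0.1 0 0 0 60; -0.67 0.1 0.3 0 0 0 60; -1 0.2 0.5 0 0 0 60; -1 0.2 0.5 0 0 0 60",
)

```text
time_s: 4.0
tcp_pos: [0.5102, -0.0797, 0.2724]
eef_rot: [-2.255, -2.182, 0.007]
force: [-0.4, 0.4, -1.3]
gripper_width: 0.0513
finger_force: 0.0
```

Emit:
move_arm(
  increments="-0.33 0 0.1 0 0 0 60; -0.67 0.05 0.2 0 0 0 60; -0.9 0.1 0.4 0 0 0 60; -0.9 0.1 0.4 0 0 0 60; -0.9 0.1 0.4 0 0 0 60",
)

```text
time_s: 4.42
tcp_pos: [0.518, -0.166, 0.2358]
eef_rot: [-2.253, -2.184, 0.001]
force: [0.2, 0.2, 0.8]
gripper_width: 0.051
finger_force: 0.0
```

```bash
python3 - <<'E'
from h import *
np.set_printoptions(precision=4,suppress=True)
C=cam("wrist"); s=manip.observe(); im,d=manip.read_camera("wrist"); print(s["tcp_pos"],s["qd"])
for q in manip.outline_of("wrist","bar")[:2]:
    v,u=np.nonzero(q["region"]); print(q["confidence"],q["rect"])
    D=d[v,u]; A=at(np.c_[u,v],D,C)[D>0]; k=(A[:,2]>.014)&(A[:,2]<.04); B=A[k]
    if len(B)>30:
        r=cv2.minAreaRect(B[:,:2].astype(np.float32)*1000); print("block",r,"top z",np.median(B[:,2]),len(B))
    P=onz(np.c_[u,v],.012,C)[:,:2]; c=P.mean(0); w,V=np.linalg.eigh(np.cov((P-c).T)); a=V[:,1]*np.sign(V[1,1]); print("dir",np.degrees(np.arctan2(a[1],a[0])),np.ptp((P-c)@a),c)
cv2.imwrite("pics/e.png",im)
print(inc([.519,-.217,.1],np.radians(-1.6)))
E
```

```text
[ 0.518  -0.166   0.2358] [ 0.0323 -0.031  -0.0249  0.0092  0.016   0.0058]
0.76 [257.4, 181.9, 15.9, 215.4]
block ((516.106689453125, -216.0875701904297), (279.9075012207031, 18.930065155029297), 88.5511245727539) top z 0.022598963718953705 2153
dir 88.5350272846065 0.2830537579712689 [ 0.5167 -0.2086]
(array([-0.5179,  0.0131,  1.381 ]), array([ 0.001 , -0.0008, -0.0024]))
```

View pics/e.png

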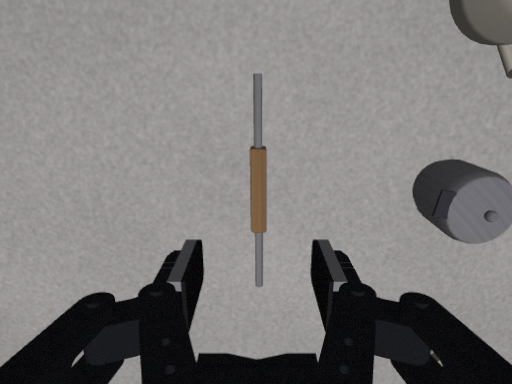

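The bar lies straight between the fingers. Its block is centred near (258,190), and its 280 mm length fits the spec, so I'm going down.

Emit:
move_arm(
  increments="-0.2 0 0.35 0 0 0 60; -0.4 -0.01 0.7 0 0 0 60; -0.5 -0.02 1 0 0 0 60; -0.5 -0.02 1 0 0 0 60",
)

```text
time_s: 4.85
tcp_pos: [0.5119, -0.2148, 0.1316]
eef_rot: [-2.248, -2.182, 0.005]
force: [-1.3, 1.1, -1.6]
gripper_width: 0.0514
finger_force: 0.0
```

```bash
python3 - <<'E'
from h import *
np.set_printoptions(precision=4,suppress=True)
C=cam("wrist"); s=manip.observe(); im,d=manip.read_camera("wrist"); print(s["tcp_pos"],abs(s["qd"]).max() if hasattr(s["qd"],"max") else s["qd"])
for q in manip.outline_of("wrist","bar")[:1]:
    v,u=np.nonzero(q["region"]); print(q["confidence"],q["rect"])
    D=d[v,u]; A=at(np.c_[u,v],D,C)[D>0]; B=A[(A[:,2]>.0185)&(A[:,2]<.04)]
    if len(B)>30: print("block",cv2.minAreaRect(B[:,:2].astype(np.float32)*1000),"top z",np.median(B[:,2]),len(B))
print(inc([.5165,-.216,.004],np.radians(-1.5)))
E
```

```text
[ 0.5119 -0.2148  0.1316] 0.10679819132401948
0.55 [262.8, 155.4, 26.6, 303.5]
block ((517.662109375, -180.20059204101562), (178.6869354248047, 20.028303146362305), 88.60431671142578) top z 0.023462180474441572 2641
(array([-0.011 ,  0.0147,  1.3391]), array([-0.002 , -0.0022, -0.0064]))
```

Emit:
move_arm(
  increments="0 0.01 0.35 0 0 0 60; 0 0.01 0.7 0 0 0 60; -0.01 0.01 1 0 0 0 60; -0.01 0.01 1 0 0 0 60; -0.01 0.01 1 0 0 0 60; -0.01 0.01 1 0 0 0 60",
)

```text
time_s: 5.45
tcp_pos: [0.519, -0.2179, 0.0415]
eef_rot: [2.25, 2.186, 0.003]
force: [0.2, -0.5, 0.8]
gripper_width: 0.0511
finger_force: 0.0
```

```bash
python3 - <<'E'
from h import *
np.set_printoptions(precision=4,suppress=True)
s=manip.observe(); print(s["tcp_pos"]); print(inc([.5165,-.216,.004],np.radians(-1.5)))
E
```

```text
[ 0.519  -0.2179  0.0415]
(array([ 0.0191, -0.027 ,  0.375 ]), array([ 0.0092,  0.0041, -0.0057]))
```

Emit:
move_arm(
  increments="0.01 -0.015 0.15 0 0 0 55; 0.01 -0.015 0.3 0 0 0 50; 0.01 -0.015 0.37 0 0 0 50; 0.01 -0.015 0.37 0 0 0 50; 0.01 -0.015 0.37 0 0 0 50",
)

```text
time_s: 5.87
tcp_pos: [0.516, -0.2169, 0.0024]
eef_rot: [2.253, 2.187, 0.001]
force: [-0.6, -0.0, 0.9]
gripper_width: 0.0425
finger_force: 0.0
```

Emit:
move_arm(
  force=60,
  increments="0 0 0 0 0 0 30; 0 0 0 0 0 0 15; 0 0 0 0 0 0 0; 0 0 0 0 0 0 0; 0 0 0 0 0 0 0; 0 0 0 0 0 0 0; 0 0 0 0 0 0 0; 0 0 0 0 0 0 0",
)

```text
time_s: 6.53
tcp_pos: [0.5147, -0.2164, 0.0005]
eef_rot: [-2.254, -2.188, 0.0]
force: [0.0, -0.5, 0.1]
gripper_width: 0.0001
finger_force: 0.0
```

```bash
python3 - <<'E'
from h import *
np.set_printoptions(precision=4,suppress=True)
s=manip.observe(); print(s["tcp_pos"],s["gripper_width"],s["finger_force"])
a,_=manip.read_camera("wrist"); b,_=manip.read_camera("side")
C=cam("side"); p=proj([[.5165,-.216,.012]],C)[0].astype(int); print(p)
cv2.imwrite("pics/f.png",np.hstack([cv2.resize(a,(400,300)),cv2.resize(b[max(p[1]-100,0):384,p[0]-100:p[0]+100][:150],(400,300))]))
E
```

```text
[ 0.5147 -0.2164  0.0005] 8.369856596095369e-05 0.0
[251 311]
```

View pics/f.png

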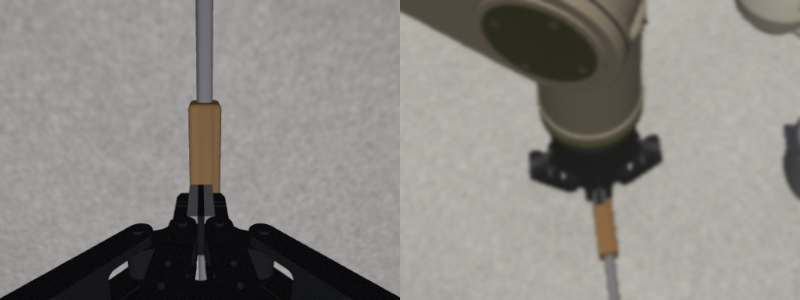

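```bash
python3 - <<'E'
from h import *
np.set_printoptions(precision=4,suppress=True,linewidth=150)
C=cam("wrist"); a,d=manip.read_camera("wrist")
for r in (150,180,210,225,235,240,250,260,270):
    us=np.array([235,246,256,262,270,280]); P=at(np.c_[us,us*0+r],d[r,us],C); print(r,a[r,262],P[:,2],P[2,:2])
Ct=cam("top"); 
for q in manip.outline_of("wrist","bar")[:1]:
    v,u=np.nonzero(q["region"]); D=d[v,u]; A=at(np.c_[u,v],D,C)[D>0]
    for lo in (-.2,-.18,-.16,-.14,-.12,-.1): 
        k=abs(A[:,1]-lo)<.005
        if k.any(): print(lo,A[k].max(0),A[k].min(0))
E
```

```text
150 [ 66  94 122] [-0.0002  0.0251  0.0231  0.0234  0.0237  0.0246] [ 0.5154 -0.169 ]
180 [ 69  96 123] [-0.0002  0.0232  0.0239  0.0237  0.024   0.0226] [ 0.5149 -0.1834]
210 [ 68  96 125] [-0.0001  0.0234  0.0238  0.0234  0.0243  0.0223] [ 0.5145 -0.1989]
225 [ 68  97 125] [-0.0012  0.0231  0.024   0.0239  0.0237  0.0229] [ 0.5142 -0.2068]
235 [ 69  97 126] [-0.0007  0.0224  0.0233  0.0244  0.0238  0.0217] [ 0.514  -0.2127]
240 [61 59 57] [-0.0008  0.0421  0.0419  0.0418  0.042   0.0224] [ 0.5143 -0.2063]
250 [60 59 59] [0.0447 0.0517 0.052  0.0513 0.0513 0.0444] [ 0.5143 -0.2059]
260 [61 58 58] [0.0525 0.0609 0.0602 0.0598 0.0591 0.0533] [ 0.5143 -0.206 ]
270 [57 54 54] [0.0611 0.0664 0.0673 0.0663 0.0667 0.0607] [ 0.5143 -0.2062]
-0.2 [ 0.5265 -0.195   0.0255] [ 0.5072 -0.205   0.0205]
-0.18 [ 0.5277 -0.175   0.0255] [ 0.5078 -0.185   0.0198]
-0.16 [ 0.5278 -0.155   0.026 ] [ 0.5082 -0.165  -0.0008]
-0.14 [ 0.5234 -0.135   0.0181] [ 0.5138 -0.145   0.0111]
-0.12 [ 0.5243 -0.115   0.0189] [ 0.5142 -0.125   0.0111]
-0.1 [ 0.5246 -0.1039  0.0171] [ 0.5152 -0.105   0.0114]
```

```bash
python3 - <<'E'
from h import *
np.set_printoptions(precision=4,suppress=True,linewidth=150)
c=manip.get_calibration("wrist"); K=np.array(c["camera_matrix"]); T=np.array(c["T_tool_cam"]); C=(K,c["k1"],np.eye(3),np.zeros(3)); print(K)
for n in ("w1",None):
    d=np.load("w1.npz")["d"] if n else manip.read_camera("wrist")[1]
    v,u=np.nonzero((d>0)&(d<.5)); p=at(np.c_[u,v],d[v,u],C); p=p@T[:3,:3].T+T[:3,3]
    k=(p[:,0]<.03)&(abs(p[:,1])<.06)&(p[:,2]<(.05 if n else -.026)); p=p[k]; print(n,len(p),p.max(0),p.min(0))
    for z in np.arange(-.08,.01,.01):
        q=p[abs(p[:,2]-z)<.005]
        if len(q): print(round(z,3),len(q),q.min(0),q.max(0))
E
```

```text
[[330.6743   0.     256.7354]
 [  0.     330.6743 189.7238]
 [  0.       0.       1.    ]]
w1 34160 [ 0.018  0.06  -0.036] [-0.0136 -0.06   -0.1228]
-0.08 1843 [-0.0098 -0.0575 -0.085 ] [ 0.0137  0.0569 -0.075 ]
-0.07 1704 [-0.0124 -0.0395 -0.075 ] [ 0.0112  0.039  -0.065 ]
-0.06 1272 [-0.0122 -0.0398 -0.065 ] [ 0.011  0.039 -0.055]
-0.05 1033 [-0.0125 -0.0399 -0.055 ] [ 0.011   0.0391 -0.045 ]
-0.04 409 [-0.0118 -0.0385 -0.045 ] [ 0.0111  0.0373 -0.036 ]
None 35553 [ 0.018   0.0599 -0.0357] [-0.0138 -0.0599 -0.1229]
-0.08 3067 [-0.0138 -0.0348 -0.085 ] [ 0.014   0.0343 -0.075 ]
-0.07 980 [-0.0125 -0.0173 -0.075 ] [ 0.0119  0.0165 -0.065 ]
-0.06 846 [ 0.0053 -0.0141 -0.065 ] [ 0.0111  0.013  -0.055 ]
-0.05 707 [ 0.0051 -0.0141 -0.055 ] [ 0.0109  0.013  -0.045 ]
-0.04 367 [ 0.0053 -0.0136 -0.045 ] [ 0.0109  0.0127 -0.0357]
```

The depth shows the fingertips end about 36 mm behind the stated TCP, both shut and open, so they closed above the block. I'll open and go down about 32 mm further, checking the force.

Emit:
move_arm(
  increments="0 0 0 0 0 0 55; 0 0 0 0 0 0 55; 0 0 0 0 0 0 55; 0 0 0 0 0 0 55; 0 0 0 0 0 0 55; 0 0 0.1 0 0 0 55; 0 0 0.15 0 0 0 55; 0 0 0.2 0 0 0 55; 0 0 0.2 0 0 0 55",
)

```text
time_s: 7.53
tcp_pos: [0.5134, -0.2157, -0.0215]
eef_rot: [-2.252, -2.186, 0.001]
force: [-0.3, 0.0, -0.7]
gripper_width: 0.0471
finger_force: 0.0
```

```bash
python3 - <<'E'
from h import *
np.set_printoptions(precision=4,suppress=True,linewidth=150)
s=manip.observe(); c=manip.get_calibration("wrist"); K=np.array(c["camera_matrix"]); T=np.array(c["T_tool_cam"]); C=(K,c["k1"],np.eye(3),np.zeros(3))
im,d=manip.read_camera("wrist")
v,u=np.nonzero((d>0)&(d<.5)); p=at(np.c_[u,v],d[v,u],C); p=p@T[:3,:3].T+T[:3,3]; W=s["tcp_pos"]+p@Ro.from_rotvec(s["eef_rot"]).as_matrix().T
k=(abs(p[:,0])<.02)&(abs(p[:,1])>.014)&(abs(p[:,1])<.045)&(p[:,2]<-.02); 
h=np.histogram(p[k,2],np.arange(-.1,-.015,.004)); print(np.c_[h[1][:-1],h[0]].T)
g=p[k]; g=g[g[:,2]>-.06]; print(g[:,1][g[:,1]<0].max(),g[:,1][g[:,1]>0].min(), s["tcp_pos"],s["force"],s["gripper_width"])
b=W[(W[:,2]>.0205)&(W[:,2]<.027)&(abs(W[:,0]-.515)<.02)]; r=cv2.minAreaRect(b[:,:2].astype(np.float32)*1000); print(r,b[:,1].max()); cv2.imwrite("pics/g.png",im)
E
```

```text
[[  -0.1     -0.096   -0.092   -0.088   -0.084   -0.08    -0.076   -0.072   -0.068   -0.064   -0.06    -0.056   -0.052   -0.048   -0.044   -0.04
    -0.036   -0.032   -0.028   -0.024   -0.02 ]
 [ 125.     901.    3314.    1132.     945.     474.     869.     455.     549.     510.     478.     424.     401.     364.     259.     104.
     3.       0.       0.    5962.       0.   ]]
-0.014004512295074734 0.01540250560816378 [ 0.5134 -0.2157 -0.0215] [-0.298   0.0034 -0.699 ] 0.047147931642525044
((516.9005737304688, -215.37954711914062), (109.15355682373047, 20.017038345336914), 88.63819122314453) -0.16078646586615994
```

View pics/g.png

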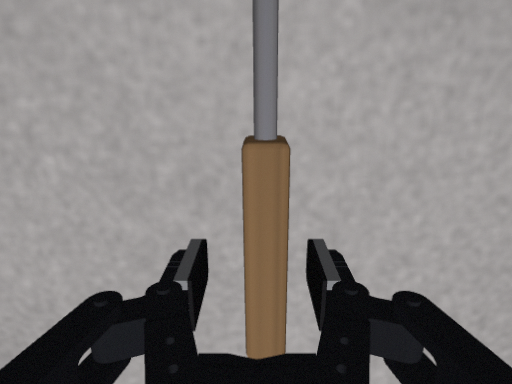

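Now the block is between the fingers (columns 245–288, pads at 205 and 310). I'll shift 3.5 mm towards it, go down 11 mm more and close.

Emit:
move_arm(
  force=70,
  increments="0 0.035 0.04 0 0 0 55; 0 0.035 0.08 0 0 0 55; 0 0.035 0.11 0 0 0 55; 0 0.035 0.11 0 0 0 55; 0 0.035 0.11 0 0 0 30; 0 0.035 0.11 0 0 0 15; 0 0.035 0.11 0 0 0 15; 0 0.035 0.11 0 0 0 0; 0 0.035 0.11 0 0 0 0; 0 0.035 0.11 0 0 0 0; 0 0.035 0.11 0 0 0 0; 0 0.035 0.11 0 0 0 0",
)

```text
time_s: 8.58
tcp_pos: [0.5186, -0.2167, -0.0301]
eef_rot: [2.254, 2.188, 0.0]
force: [-0.6, 0.8, 4.3]
gripper_width: 0.0183
finger_force: 70.3
```

Emit:
move_arm(
  increments="0 0 -0.15 0 0 0 0; 0 0 -0.35 0 0 0 0; 0 0 -0.6 0 0 0 0; 0 0 -0.9 0 0 0 0; 0 0 -1 0 0 0 0; 0 0 -1 0 0 0 0; 0 0 -1 0 0 0 0",
)

```text
time_s: 9.17
tcp_pos: [0.5182, -0.2166, 0.0689]
eef_rot: [2.254, 2.188, 0.0]
force: [-0.1, 0.2, -3.0]
gripper_width: 0.0187
finger_force: 69.8
```

```bash
cat >> h.py <<'E'
def bar_in_tool():
    "bar seen by the wrist camera, in tool axes: rod points (x 0.06..0.14) and block front edge"
    c=manip.get_calibration("wrist"); T=np.array(c["T_tool_cam"]); C=(np.array(c["camera_matrix"]),c["k1"],np.eye(3),np.zeros(3))
    im,d=manip.read_camera("wrist"); v,u=np.nonzero((d>0)&(d<.5)); p=at(np.c_[u,v],d[v,u],C)@T[:3,:3].T+T[:3,3]
    k=(abs(p[:,1])<.03)&(p[:,0]>.02)&(p[:,0]<.17)&(p[:,2]<-.022)&(p[:,2]>-.07); p=p[k]
    for a in (.03,.045,.065,.08,.1,.12,.135):
        q=p[abs(p[:,0]-a)<.004]
        if len(q): print(" x",a,"y",(q[:,1].min()+q[:,1].max())/2,"w",np.ptp(q[:,1]),"ztop",np.percentile(q[:,2],5))
    b=p[(abs(p[:,1])>.0075)]; print(" block end x",np.percentile(b[:,0],99.5),"rod end x",np.percentile(p[:,0],99.8))
E
python3 - <<'E'
from h import *
np.set_printoptions(precision=4,suppress=True)
s=manip.observe(); print(s["tcp_pos"],s["force"],s["torque"],s["gripper_width"]); bar_in_tool()
s=manip.observe(); print(s["tcp_pos"],s["force"],s["torque"]); print(inc([.514,.188,.25],np.radians(-16.1)))
E
```

```text
[ 0.5182 -0.2166  0.0689] [-0.1324  0.2297 -3.0069] [-0.0097  0.0396 -0.0054] 0.018729190403016818
 x 0.03 y -0.0005974403101580714 w 0.0199616921249596 ztop -0.05463668911074182
 x 0.045 y -0.00069982210295575 w 0.01965926258656215 ztop -0.05473429335357427
 x 0.065 y -0.0006600407727702191 w 0.009650189716986198 ztop -0.04728781049981202
 x 0.08 y -0.000690852754432837 w 0.010075146865446683 ztop -0.04740041496673908
 x 0.1 y -0.0007634287455278001 w 0.00995187495043748 ztop -0.047487148454896246
 block end x 0.055298533096726464 rod end x 0.10529236968310692
[ 0.5173 -0.2161  0.0676] [-0.5676  0.4984 -3.2527] [-0.0341 -0.0425  0.0028]
(array([ 4.0395, -0.1574, -1.82  ]), array([-0.0042, -0.0014,  0.502 ]))
```

The bar is held level and centred: its block ends at x = 55.3 mm in the tool frame and the rod is 42 mm behind the TCP. I'll carry it over the tray.

Emit:
move_arm(
  increments="0 0 -0.25 0 0 0 0; 0.2 0 -0.5 0 0 0 0; 0.5 0 -0.75 0 0 0.1 0; 0.75 0 -0.95 0 0 0.2 0; 1 -0.05 -1 0 0 0.3 0; 1 -0.05 -1 0 0 0.3 0",
)

```text
time_s: 9.72
tcp_pos: [0.5162, -0.1126, 0.1693]
eef_rot: [-2.411, -2.011, -0.002]
force: [-0.7, 0.4, -2.0]
gripper_width: 0.0185
finger_force: 69.7
```

Emit:
move_arm(
  increments="0.25 0 -0.25 0 0 0.05 0; 0.5 0 -0.5 0 0 0.1 0; 0.75 0 -0.75 0 0 0.15 0; 1 0 -0.85 0 0 0.2 0; 1 0 -0.85 0 0 0.2 0; 1 0 -0.85 0 0 0.2 0",
)

```text
time_s: 10.22
tcp_pos: [0.534, -0.0173, 0.2526]
eef_rot: [-2.506, -1.892, 0.003]
force: [0.5, -0.3, -3.2]
gripper_width: 0.0182
finger_force: 69.7
```

```bash
python3 - <<'E'
from h import *
np.set_printoptions(precision=4,suppress=True)
s=manip.observe(); print(s["tcp_pos"],s["time_s"]);print(inc([.514,.188,.25],np.radians(-16.1)))
E
```

```text
[ 0.534  -0.0173  0.2526] 10.2167
(array([ 1.9202, -0.7536,  0.0264]), array([-0.0045,  0.0012,  0.0077]))
```

Emit:
move_arm(
  increments="0.25 -0.1 0 0 0 0 0; 0.5 -0.2 0 0 0 0 0; 0.75 -0.3 0 0 0 0 0; 1 -0.4 0 0 0 0 0; 1 -0.4 0 0 0 0 0",
)

```text
time_s: 10.63
tcp_pos: [0.5217, 0.0918, 0.2512]
eef_rot: [-2.504, -1.891, 0.005]
force: [0.1, -0.6, -1.4]
gripper_width: 0.0184
finger_force: 69.7
```

Emit:
move_arm(
  increments="0.2 -0.1 0.05 0 0 0.01 0; 0.4 -0.2 0.1 0 0 0.01 0; 0.65 -0.28 0.2 0 0 0.01 0; 0.85 -0.35 0.3 0 0 0.01 0; 0.92 -0.35 0.4 0 0 0.01 0; 0.92 -0.35 0.4 0 0 0.01 0; 0.92 -0.35 0.4 0 0 0.01 0; 0.92 -0.35 0.4 0 0 0.01 0",
)

```text
time_s: 11.3
tcp_pos: [0.5152, 0.1855, 0.2139]
eef_rot: [2.515, 1.882, -0.002]
force: [0.3, 0.4, -1.8]
gripper_width: 0.0187
finger_force: 69.7
```

```bash
python3 - <<'E'
from h import *
np.set_printoptions(precision=4,suppress=True)
s=manip.observe(); C=cam("wrist"); im,d=manip.read_camera("wrist"); print(s["tcp_pos"],np.abs(s["qd"]).max())
v,u=np.nonzero(d>0); A=at(np.c_[u,v],d[v,u],C)
th=np.radians(73.9); X=np.array([np.sin(th),-np.cos(th)]);Y=np.array([np.cos(th),np.sin(th)])
o=np.array([.514,.188])
a,b=(A[:,:2]-o)@X,(A[:,:2]-o)@Y
for n,sg in (("L",1),("R",-1)):
    k=(abs(a)<.035)&(abs(b-sg*.115)<.03)&(A[:,2]>.16)&(A[:,2]<.195)
    if k.sum()>20: print(n,k.sum(),"X",a[k].min(),a[k].max(),(a[k].min()+a[k].max())/2,"Y",b[k].min(),b[k].max(),(b[k].min()+b[k].max())/2)
k=(abs(a)<.03)&(b>.06)&(b<.15)&(A[:,2]>.22)&(A[:,2]<.27)
if k.any():
  for y in (.065,.08,.1,.12,.135):
    q=k&(abs(b-y)<.004)
    if q.any(): print("rod",y,(a[q].min()+a[q].max())/2,np.percentile(A[q,2],95))
  print("rod end",np.percentile(b[k],99.8))
print(s["force"],s["torque"],inc([.514,.188,.21],np.radians(-16.1)))
t,_=manip.read_camera("side"); C=cam("side")
cv2.imwrite("pics/h.png",np.hstack([im[:300,150:400],cv2.resize(t[80:200,160:280],(300,300))]))
E
```

```text
[0.5152 0.1855 0.2139] 0.01587986085500827
L 1203 X -0.019053761913662978 0.0180972639265625 -0.00047824899355023917 Y 0.10627649220624487 0.1224214536955788 0.11434897295091184
R 128 X -0.020042813597113 -0.015502907997204083 -0.017772860797158542 Y -0.12467708330223513 -0.10652892084224563 -0.11560300207224039
rod 0.065 0.001810622715661611 0.2611649798777599
rod 0.08 0.001905987895361693 0.26114619091334296
rod 0.1 0.001888523940436483 0.2611163923432519
rod end 0.1036174661349336
[ 0.2997  0.4056 -1.8396] [-0.0255  0.0278 -0.0325] (array([ 0.0177, -0.0218,  0.0461]), array([ 0.0004,  0.001 , -0.0107]))
```

View pics/h.png

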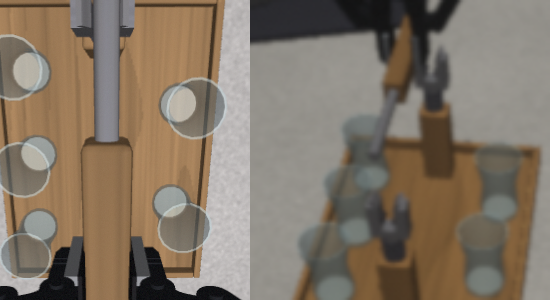

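The rod runs parallel to the posts' line and is about 2.5 mm off it in tool y. I'll correct that and lower to just above the mouths.

Emit:
move_arm(
  force=110,
  increments="0.015 -0.025 0 0 0 0 0; 0.015 -0.025 0.1 0 0 0 0; 0.015 -0.025 0.2 0 0 0 0; 0.015 -0.025 0.3 0 0 0 0; 0.015 -0.025 0.4 0 0 0 0; 0.015 -0.025 0.5 0 0 0 0; 0.015 -0.025 0.5 0 0 0 0; 0.015 -0.025 0.5 0 0 0 0; 0.015 -0.025 0.5 0 0 0 0; 0.015 -0.025 0.5 0 0 0 0",
)

```text
time_s: 12.23
tcp_pos: [0.5137, 0.1895, 0.1653]
eef_rot: [2.514, 1.883, 0.002]
force: [0.1, -1.7, -1.6]
gripper_width: 0.0177
finger_force: 110.8
```

```bash
cat > look.py <<'E'
from h import *
np.set_printoptions(precision=4,suppress=True)
s=manip.observe(); C=cam("wrist"); im,d=manip.read_camera("wrist"); print("t",s["time_s"],s["tcp_pos"],np.abs(s["qd"]).max(),"F",s["force"],"M",s["torque"],s["gripper_width"])
v,u=np.nonzero(d>0); A=at(np.c_[u,v],d[v,u],C)
th=np.radians(73.9); X=np.array([np.sin(th),-np.cos(th)]);Y=np.array([np.cos(th),np.sin(th)]); o=np.array([.514,.188])
a,b=(A[:,:2]-o)@X,(A[:,:2]-o)@Y
zr=s["tcp_pos"][2]+.0424
k=(abs(a)<.028)&(abs(b-.115)<.03)&(A[:,2]>.135)&(A[:,2]<.195)&((abs(a-.001)>.0075))
if k.sum()>20: print("post L",k.sum(),"X",a[k].min(),a[k].max(),"mid",(a[k].min()+a[k].max())/2,"Y",b[k].min(),b[k].max(),"top z",np.percentile(A[k,2],98))
k=(abs(a)<.009)&(b>.06)&(b<.15)&(abs(A[:,2]-zr-.003)<.007)
for y in (.062,.07,.08,.09,.1,.115,.13):
    q=k&(abs(b-y)<.004)
    if q.sum()>5: print("rod",y,(a[q].min()+a[q].max())/2,"ztop",np.percentile(A[q,2],90))
if k.any(): print("rod end",np.percentile(b[k],99.8))
E
python3 look.py
```

```text
t 12.2333 [0.5137 0.1895 0.1653] 0.0058344158184672505 F [ 0.1225 -1.6981 -1.6477] M [ 0.0279 -0.0294 -0.0156] 0.017736990242510874
post L 1468 X -0.019150188891589547 0.01798654114543777 mid -0.000581823873075888 Y 0.10623336120605639 0.11399201505644742 top z 0.18678007733105553
rod 0.062 -0.0009782161572197956 ztop 0.21210523925450073
rod 0.07 -0.0009455297846180293 ztop 0.21223745085848408
rod 0.08 -0.000868361793717058 ztop 0.2122165399185406
rod 0.09 -0.0008272137257602989 ztop 0.21232039497762983
rod 0.1 -0.0007442929001936268 ztop 0.21225186275672872
rod end 0.10677440823146378
```

Emit:
move_arm(
  increments="-0.01 0 0.02 0 0 0 0; -0.02 0 0.04 0 0 0 0; -0.02 0 0.06 0 0 0 0; -0.02 0 0.08 0 0 0 0; -0.02 0 0.1 0 0 0 0; -0.02 0 0.12 0 0 0 0; -0.02 0 0.14 0 0 0 0; -0.02 0 0.16 0 0 0 0; -0.02 0 0.18 0 0 0 0; -0.02 0 0.2 0 0 0 0; -0.02 0 0.22 0 0 0 0; -0.02 0 0.24 0 0 0 0",
)

```text
time_s: 13.28
tcp_pos: [0.5126, 0.1874, 0.1403]
eef_rot: [2.514, 1.884, -0.0]
force: [0.7, -0.6, -2.9]
gripper_width: 0.0177
finger_force: 110.8
```

```bash
python3 look.py
```

```text
t 13.2833 [0.5126 0.1874 0.1403] 0.04546606620223022 F [ 0.6635 -0.5971 -2.8908] M [ 0.0286 -0.0105  0.0391] 0.017730495788818582
post L 928 X -0.019154749536549734 0.018169300356599003 mid -0.0004927245899753654 Y 0.1061990826429441 0.10766574562602171 top z 0.17531191063127977
rod 0.062 -0.0013773622874513624 ztop 0.18717265264627472
rod 0.07 -0.0013525689791576078 ztop 0.18714223048115058
rod 0.08 -0.0012902482083087942 ztop 0.1871967750804375
rod 0.09 -0.0012286540390925693 ztop 0.18726501066167509
rod 0.1 -0.0013367508303873646 ztop 0.18712728980965665
rod end 0.10454427516123219
```

Emit:
move_arm(
  increments="0 0.003 0.015 0 0 0 0; 0 0.003 0.03 0 0 0 0; 0 0.003 0.045 0 0 0 0; 0 0.003 0.06 0 0 0 0; 0 0.003 0.075 0 0 0 0; 0 0.003 0.09 0 0 0 0; 0 0.003 0.1 0 0 0 0; 0 0.003 0.11 0 0 0 0; 0 0.003 0.12 0 0 0 0; 0 0.003 0.13 0 0 0 0; 0 0.003 0.14 0 0 0 0; 0 0.003 0.14 0 0 0 0",
)

```text
time_s: 14.33
tcp_pos: [0.5128, 0.1873, 0.1262]
eef_rot: [-2.514, -1.883, 0.001]
force: [0.2, -0.0, -1.6]
gripper_width: 0.0173
finger_force: 110.8
```

```bash
python3 look.py
```

```text
t 14.3333 [0.5128 0.1873 0.1262] 0.005578015336143797 F [ 0.2081 -0.026  -1.5532] M [ 0.0017 -0.0017 -0.0085] 0.017340269464072536
post L 635 X -0.019075391839488667 0.018110113412904878 mid -0.00048263921329189455 Y 0.10617684066475663 0.1085745364638345 top z 0.16100129847518257
rod 0.062 -0.001176420476568559 ztop 0.1731556561558199
rod 0.07 -0.0011301809423789509 ztop 0.17306294988662443
rod 0.08 -0.0010900121675512706 ztop 0.1731294652031617
rod 0.09 -0.0010269077626930082 ztop 0.1731633667946292
rod 0.1 -0.0011325588943779967 ztop 0.17314198061933603
rod end 0.10450372414238013
```

The rod is inside the slots and free of contact. Pressing slowly from here.

Emit:
move_arm(
  increments="0 0.003 0.008 0 0 0 0; 0 0.003 0.016 0 0 0 0; 0 0.003 0.024 0 0 0 0; 0 0.003 0.032 0 0 0 0; 0 0.003 0.04 0 0 0 0; 0 0.003 0.048 0 0 0 0; 0 0.003 0.056 0 0 0 0; 0 0.003 0.064 0 0 0 0; 0 0.003 0.072 0 0 0 0; 0 0.003 0.08 0 0 0 0; 0 0.003 0.088 0 0 0 0; 0 0.003 0.096 0 0 0 0",
)

```text
time_s: 15.38
tcp_pos: [0.5133, 0.1873, 0.1177]
eef_rot: [2.514, 1.883, 0.001]
force: [-3.7, -2.0, 8.7]
gripper_width: 0.0176
finger_force: 112.3
```

```bash
python3 look.py
```

```text
t 15.3833 [0.5133 0.1873 0.1177] 0.01719942946657322 F [-3.6868 -1.9826  8.709 ] M [-0.1976  0.7902 -0.0586] 0.017612807896443178
post L 572 X -0.018723632114779513 0.01810488594791879 mid -0.0003093730834303615 Y 0.10623661525160709 0.10851170478579408 top z 0.15319955251072098
rod 0.062 -0.0006656149758077642 ztop 0.16457430783385082
rod 0.07 -0.0006485815554652247 ztop 0.1645327180893956
rod 0.08 -0.0005213438467751709 ztop 0.16454194176707562
rod 0.09 -0.000501508970199438 ztop 0.16462299239806952
rod 0.1 -0.000446503893386848 ztop 0.16473247040034317
rod end 0.10460188109868558
```

Emit:
move_arm(
  increments="0 -0.003 0.006 0 0 0 0; -0.003 -0.006 0.012 0 0 0 0; -0.005 -0.006 0.018 0 0 0 0; -0.005 -0.006 0.024 0 0 0 0; -0.005 -0.006 0.03 0 0 0 0; -0.005 -0.006 0.036 0 0 0 0; -0.005 -0.006 0.042 0 0 0 0; -0.005 -0.006 0.048 0 0 0 0",
)

```text
time_s: 16.1
tcp_pos: [0.5134, 0.1873, 0.1136]
eef_rot: [2.514, 1.883, 0.004]
force: [-3.8, -1.1, 9.6]
gripper_width: 0.0177
finger_force: 112.6
```

```bash
python3 look.py
```

```text
t 16.1 [0.5134 0.1873 0.1136] 0.012899781529306003 F [-3.7594 -1.078   9.649 ] M [-0.1046  0.672  -0.0979] 0.01773341284882865
post L 467 X -0.018656179550034842 0.018204607796109516 mid -0.00022578587696266313 Y 0.10618445583197506 0.10854083750560937 top z 0.14913162623529305
rod 0.062 -0.0006902501389012268 ztop 0.16064137397564934
rod 0.07 -0.0006618935714963916 ztop 0.1607500569518568
rod 0.08 -0.0005335600081914135 ztop 0.1607128098359372
rod 0.09 -0.00054585965667059 ztop 0.16083060787926887
rod 0.1 -0.0004676984689251135 ztop 0.1607733124921818
rod end 0.10460993813249625
```

Emit:
move_arm(
  increments="0 -0.005 0.006 0 0 0 0; 0 -0.01 0.012 0 0 0 0; 0 -0.01 0.018 0 0 0 0; 0 -0.01 0.024 0 0 0 0; 0 -0.01 0.03 0 0 0 0; 0 -0.01 0.036 0 0 0 0; 0 -0.01 0.042 0 0 0 0; 0 -0.01 0.048 0 0 0 0",
)

```text
time_s: 16.82
tcp_pos: [0.5134, 0.1873, 0.1097]
eef_rot: [2.513, 1.882, 0.006]
force: [-2.8, -1.7, 12.9]
gripper_width: 0.0178
finger_force: 112.9
```

```bash
python3 look.py
```

```text
t 16.8167 [0.5134 0.1873 0.1097] 0.012019671737564653 F [-2.7716 -1.6848 12.9308] M [-0.362   0.4217 -0.1097] 0.017825755992951397
post L 359 X -0.018631208380944158 0.018109982771971317 mid -0.00026061280448642053 Y 0.10625683729596204 0.10856578461939675 top z 0.14570168540473047
rod 0.062 -0.0007272249350281901 ztop 0.15663049298935622
rod 0.07 -0.0005254445185781287 ztop 0.15673468361959067
rod 0.08 -0.0005762540329278944 ztop 0.15674716955624302
rod 0.09 -0.0005667633220912773 ztop 0.15685922045174014
rod 0.1 -0.0005086903083788403 ztop 0.1568736899651893
rod end 0.10463919949682765
```

Emit:
move_arm(
  increments="0 0 0.006 0 0 0 0; 0 -0.003 0.012 0 0 0 0; 0 -0.003 0.018 0 0 0 0; 0 -0.003 0.024 0 0 0 0; 0 -0.003 0.03 0 0 0 0; 0 -0.003 0.036 0 0 0 0; 0 -0.003 0.042 0 0 0 0",
)

```text
time_s: 17.45
tcp_pos: [0.5135, 0.1874, 0.106]
eef_rot: [2.513, 1.882, 0.007]
force: [-3.1, -3.7, 15.0]
gripper_width: 0.0174
finger_force: 113.3
```

```bash
python3 look.py
```

```text
t 17.45 [0.5135 0.1874 0.106 ] 0.012896059852487773 F [-3.0713 -3.6985 15.0242] M [-0.4877  0.5391 -0.0804] 0.0174252768188453
post L 246 X -0.018648764803357143 0.018094467366157087 mid -0.00027714871860002807 Y 0.1061846143755589 0.10744300239107263 top z 0.14242347893778678
rod 0.062 -0.0007133498387459211 ztop 0.15320328286378346
rod 0.07 -0.0006619475666645599 ztop 0.15299537185338458
rod 0.08 -0.0005514287329984394 ztop 0.15315839347673332
rod 0.09 -0.000561041927659781 ztop 0.15325121718614523
rod 0.1 -0.00047843525062679767 ztop 0.15316315343525833
rod end 0.10467653839771343
```

Emit:
move_arm(
  increments="0 0 0.006 0 0 0 0; 0 0 0.012 0 0 0 0; 0 0 0.018 0 0 0 0; 0 0 0.024 0 0 0 0; 0 0 0.03 0 0 0 0",
)

```text
time_s: 17.92
tcp_pos: [0.5136, 0.1874, 0.1033]
eef_rot: [2.512, 1.882, 0.007]
force: [-3.2, -3.7, 17.2]
gripper_width: 0.0175
finger_force: 113.7
```

```bash
python3 look.py
```

```text
t 17.9167 [0.5136 0.1874 0.1033] 0.016322977426005095 F [-3.189  -3.7018 17.18  ] M [-0.5675  0.59   -0.0253] 0.017543148868797105
post L 173 X -0.018771674452484913 0.01791284228358619 mid -0.00042941608444936087 Y 0.10632807006530351 0.10719329244865225 top z 0.13968751957178097
rod 0.062 -0.0005961022437505751 ztop 0.1503263285960704
rod 0.07 -0.0005871305132439187 ztop 0.15039925071525465
rod 0.08 -0.0004360402700983785 ztop 0.15054245846079015
rod 0.09 -0.0004361320286090744 ztop 0.15055632959566162
rod 0.1 -0.00039541128871651253 ztop 0.15056676213677325
rod end 0.10469232159448455
```

Emit:
move_arm(
  increments="0 0 0.005 0 0 0 0; 0 0 0.01 0 0 0 0; 0 0 0.015 0 0 0 0; 0 0 0.02 0 0 0 0; 0 0 0.025 0 0 0 0",
)

```text
time_s: 18.38
tcp_pos: [0.514, 0.1875, 0.1011]
eef_rot: [2.512, 1.881, 0.009]
force: [-2.3, -3.6, 18.9]
gripper_width: 0.0176
finger_force: 113.8
```

```bash
python3 look.py
```

```text
t 18.3833 [0.514  0.1875 0.1011] 0.008658327418990143 F [-2.3154 -3.5692 18.8778] M [-0.5041  0.4759 -0.0072] 0.017605260809986496
post L 125 X -0.018525632905409328 0.01813849961494426 mid -0.00019356664523253325 Y 0.1063592900375726 0.1070449074725071 top z 0.13891032387967006
rod 0.062 -0.00030709869853411684 ztop 0.14817925768257817
rod 0.07 -0.00027037771372662644 ztop 0.14827957455787458
rod 0.08 -0.00018304210589238168 ztop 0.14840700677430557
rod 0.09 -0.00015973536201450414 ztop 0.14838154192378356
rod 0.1 -0.00010578617823996756 ztop 0.14840991467580975
rod end 0.10493821379200134
```

Emit:
move_arm(
  increments="0 0 0.004 0 0 0 0; 0 0 0.008 0 0 0 0; 0 0 0.012 0 0 0 0; 0 0 0.016 0 0 0 0; 0 0 0.02 0 0 0 0; 0 0 0.02 0 0 0 0",
)

```text
time_s: 18.93
tcp_pos: [0.5133, 0.1879, 0.0971]
eef_rot: [2.513, 1.883, 0.007]
force: [7.0, 1.3, 7.3]
gripper_width: 0.0176
finger_force: 112.2
```

```bash
python3 look.py
```

```text
t 18.9333 [0.5133 0.1879 0.0971] 0.008206498840187747 F [6.9911 1.256  7.2756] M [-0.2099 -0.9229 -0.0134] 0.01758965177315475
rod 0.062 -0.001050072525474823 ztop 0.14348596113583367
rod 0.07 -0.0010088878342727537 ztop 0.14335097519216503
rod 0.08 -0.0008891934394656027 ztop 0.14324946607926717
rod 0.09 -0.0008859617075887543 ztop 0.14326061437948087
rod 0.1 -0.0008263759230248409 ztop 0.1432328529146157
rod end 0.10543255312409638
```

Emit:
move_arm(
  increments="0 0.005 0 0 0 0 0; 0 0.01 0 0 0 0 0; 0 0.012 0 0 0 0 0; 0 0.012 0 0 0 0 0",
)

```text
time_s: 19.32
tcp_pos: [0.5134, 0.1878, 0.0975]
eef_rot: [2.514, 1.883, 0.005]
force: [-3.2, 0.9, 12.4]
gripper_width: 0.0176
finger_force: 113.1
```

```bash
python3 look.py; python3 - <<'E'
from h import *
s,_=manip.read_camera("side"); w,_=manip.read_camera("wrist")
cv2.imwrite("pics/i.png",np.hstack([cv2.resize(s[75:195,170:270],(500,600),interpolation=2),cv2.resize(w[0:300,180:330],(300,600),interpolation=2)]))
E
```

```text
t 19.3167 [0.5134 0.1878 0.0975] 0.00153624878192417 F [-3.2322  0.9149 12.4391] M [ 0.2895  0.5498 -0.1345] 0.017571243772432053
rod 0.062 -0.0007930434051339136 ztop 0.14446471255688811
rod 0.07 -0.000773353104475617 ztop 0.1445347171722748
rod 0.08 -0.0006576938911795854 ztop 0.14451760401620983
rod 0.09 -0.0006492212518560939 ztop 0.14463751038458988
rod 0.1 -0.000594586710510082 ztop 0.14462682528672172
rod end 0.1049614656946514
```

View pics/i.png

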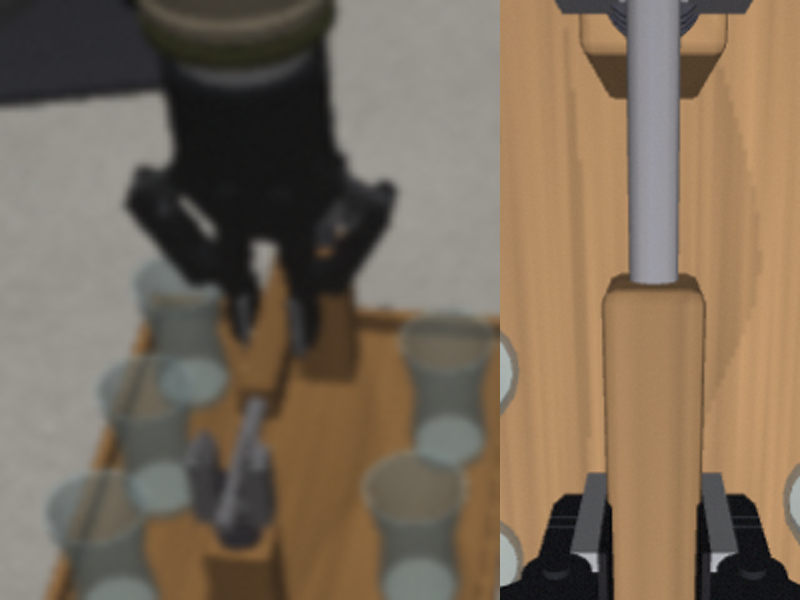

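The force matches both pins home with the posts sunk about 16 mm. I'll check by easing up 12 mm: any pin not home would still show up as force and moment.

Emit:
move_arm(
  increments="0 -0.003 -0.01 0 0 0 0; 0 -0.003 -0.02 0 0 0 0; 0 -0.003 -0.03 0 0 0 0; 0 -0.003 -0.04 0 0 0 0; 0 -0.003 -0.05 0 0 0 0; 0 -0.003 -0.06 0 0 0 0; 0 -0.003 -0.07 0 0 0 0; 0 -0.003 -0.08 0 0 0 0; 0 -0.003 -0.09 0 0 0 0; 0 -0.003 -0.1 0 0 0 0; 0 -0.003 -0.1 0 0 0 0; 0 -0.003 -0.1 0 0 0 0",
)

```text
time_s: 20.47
tcp_pos: [0.5134, 0.1878, 0.1065]
eef_rot: [2.514, 1.883, 0.005]
force: [2.7, 4.0, 4.3]
gripper_width: 0.0176
finger_force: 112.0
```

```bash
python3 look.py
```

```text
t 20.4667 [0.5134 0.1878 0.1065] 0.0019724168707990724 F [2.6962 3.9509 4.3075] M [ 0.6339 -0.6391 -0.0826] 0.017609283648622256
post L 322 X -0.018681563044719168 0.018109246859136546 mid -0.000286158092791311 Y 0.10633888103973348 0.10718422746740547 top z 0.14420969643744316
rod 0.062 -0.0008805223160264107 ztop 0.15361870391394483
rod 0.07 -0.0006321261568270832 ztop 0.1534943974755902
rod 0.08 -0.000575198510334832 ztop 0.15361698691950437
rod 0.09 -0.0007188114675037321 ztop 0.1536592378788907
rod 0.1 -0.0006524437016849935 ztop 0.15361430030208145
rod end 0.10496807690968213
```

The force at this height again matches both pins home, and the moment is balanced. I'll ease off the remaining load.

Emit:
move_arm(
  increments="0 0 -0.01 0 0 0 0; 0 0 -0.02 0 0 0 0; 0 0 -0.03 0 0 0 0; 0 0 -0.04 0 0 0 0; 0 0 -0.05 0 0 0 0; 0 0 -0.05 0 0 0 0; 0 0 -0.05 0 0 0 0",
)

```text
time_s: 21.1
tcp_pos: [0.5133, 0.1878, 0.111]
eef_rot: [2.514, 1.883, 0.005]
force: [5.9, 4.1, 1.3]
gripper_width: 0.0175
finger_force: 111.4
```

```bash
python3 look.py
```

```text
t 21.1 [0.5133 0.1878 0.111 ] 0.0011519016650358808 F [5.8534 4.0794 1.3365] M [ 0.7689 -0.8823 -0.0589] 0.01751036310018799
post L 366 X -0.01863084580605896 0.018162574579928495 mid -0.00023413561306523216 Y 0.10621904145139717 0.10712643279796108 top z 0.14859927133909182
rod 0.062 -0.0009106576055672062 ztop 0.15798522636142268
rod 0.07 -0.0006671387157664715 ztop 0.1580249895889225
rod 0.08 -0.0005881702403428162 ztop 0.1580510765556915
rod 0.09 -0.0007401414550170459 ztop 0.15814471689731552
rod 0.1 -0.0006950178664112531 ztop 0.15816597786192754
rod end 0.10490025460647856
```

Emit:
move_arm(
  increments="0.004 0.004 0 0 0 0 0; 0.008 0.007 0 0 0 0 0; 0.008 0.007 0 0 0 0 0; 0.008 0.007 0 0 0 0 0",
)

```text
time_s: 21.48
tcp_pos: [0.5132, 0.1877, 0.1106]
eef_rot: [2.514, 1.883, 0.001]
force: [4.5, 3.2, 1.4]
gripper_width: 0.0176
finger_force: 111.6
```

Only small side loads remain, so I'm opening slowly.

Emit:
move_arm(
  force=20,
  increments="0.005 0.005 0 0 0 0 0; 0.005 0.005 0 0 0 0 0; 0.005 0.005 0 0 0 0 0; 0.005 0.005 0 0 0 0 25; 0.005 0.005 0 0 0 0 28; 0.005 0.005 0 0 0 0 35; 0.005 0.005 0 0 0 0 45; 0.005 0.005 0 0 0 0 55; 0.005 0.005 0 0 0 0 55; 0.005 0.005 0 0 0 0 55; 0.005 0.005 0 0 0 0 55",
)

```text
time_s: 22.4
tcp_pos: [0.5136, 0.1879, 0.1106]
eef_rot: [2.514, 1.883, -0.0]
force: [-0.3, -0.3, 0.2]
gripper_width: 0.0471
finger_force: 0.0
```

```bash
python3 look.py; python3 -c "
from h import *; bar_in_tool()"
```

```text
t 22.4 [0.5136 0.1879 0.1106] 0.0014957265389967606 F [-0.2804 -0.2502  0.1896] M [0.0182 0.0117 0.0212] 0.04710782220368057
post L 382 X -0.018600772994468006 0.018096954199675844 mid -0.00025190939739608113 Y 0.10628221907965278 0.10722649294562914 top z 0.14953950624920545
rod 0.062 -0.0007432906485062953 ztop 0.15894945207298017
rod 0.07 -0.0007383753698016302 ztop 0.15900533997563995
rod 0.08 -0.0006815068590432069 ztop 0.15916420767312342
rod 0.09 -0.0005976468915886188 ztop 0.15907985221446963
rod 0.1 -0.0005434638958549446 ztop 0.15917116717389715
rod end 0.10524104223468539
 x 0.03 y -0.0007141603227969516 w 0.019730237837149243 ztop -0.05607967384302228
 x 0.045 y -0.0006834064953207559 w 0.0198546681612203 ztop -0.05613150062185645
 x 0.065 y -0.0006449878801206583 w 0.009918141016564639 ztop -0.04882988889859857
 x 0.08 y -0.000621706170377624 w 0.009611827555009538 ztop -0.048812639119953725
 x 0.1 y -0.000548365987539432 w 0.009907502895728153 ztop -0.04890512575243869
 block end x 0.10731639471502702 rod end x 0.10721470745455612
```

The released bar rests level with its rod at 154 mm, which is home. Backing off straight up for a final look.

Emit:
move_arm(
  increments="0 0 -0.15 0 0 0 55; 0 0 -0.35 0 0 0 60; 0 0 -0.65 0 0 0 60; 0 0 -1 0 0 0 60; 0 0 -1 0 0 0 60",
)

```text
time_s: 22.92
tcp_pos: [0.5172, 0.1889, 0.2188]
eef_rot: [2.511, 1.881, 0.016]
force: [1.2, 0.8, 0.6]
gripper_width: 0.0512
finger_force: 0.0
```

Emit:
move_arm(
  increments="0.15 0 -0.3 0 0 0 60; 0.3 0 -0.6 0 0 0 60; 0.4 0 -0.9 0 0 0 60; 0.4 0 -0.9 0 0 0 60; 0.4 0 -0.9 0 0 0 60; 0.4 0 -0.9 0 0 0 60; 0.4 0 -0.9 0 0 0 60",
)

```text
time_s: 23.5
tcp_pos: [0.5242, 0.2258, 0.2989]
eef_rot: [-2.514, -1.883, 0.004]
force: [-0.1, -0.6, -1.1]
gripper_width: 0.0514
finger_force: 0.0
```

```bash
python3 - <<'E'
from h import *
np.set_printoptions(precision=4,suppress=True)
s=manip.observe(); C=cam("wrist"); im,d=manip.read_camera("wrist"); print(s["tcp_pos"],np.abs(s["qd"]).max())
v,u=np.nonzero(d>0); A=at(np.c_[u,v],d[v,u],C)
th=np.radians(73.9); X=np.array([np.sin(th),-np.cos(th)]);Y=np.array([np.cos(th),np.sin(th)]); o=np.array([.514,.188])
a,b=(A[:,:2]-o)@X,(A[:,:2]-o)@Y
k=(abs(a)<.0045)&(abs(b)<.16)&(A[:,2]>.14)&(A[:,2]<.19); print("rod span",np.percentile(b[k],[.2,99.8]))
for y in (-.135,-.128,-.095,-.07,-.04,0,.04,.07,.095,.128,.135):
    q=k&(abs(b-y)<.004)
    if q.sum()>3: print("top",y,np.percentile(A[q,2],80))
for sg in (1,-1):
    q=(abs(abs(a)-.013)<.0055)&(abs(b-sg*.115)<.02)&(A[:,2]>.15); q2=q&(A[:,2]>.175)
    if q2.any(): print("post",sg,"Y",b[q2].min(),b[q2].max(),"mid",(b[q2].min()+b[q2].max())/2,"top",np.percentile(A[q,2],98))
cv2.imwrite("pics/j.png",im)
E
```

```text
[0.5242 0.2258 0.2989] 0.005598535000221098
rod span [-0.139   0.1392]
top -0.135 0.15927287192617504
top -0.128 0.15924674409465475
top -0.095 0.15963853771782133
top -0.07 0.15962867281499368
top -0.04 0.16685869620883814
top 0 0.16676406813844713
top 0.04 0.16675018572204742
top 0.07 0.15933679692504968
top 0.095 0.15918890950553957
top 0.128 0.15936999461124118
top 0.135 0.15952477349045377
post 1 Y 0.10709240987879573 0.12284533096007319 mid 0.11496887041943446 top 0.1868040052655099
post -1 Y -0.12394639768783763 -0.10600210562117052 mid -0.11497425165450408 top 0.1866044955040309
```

View pics/j.png

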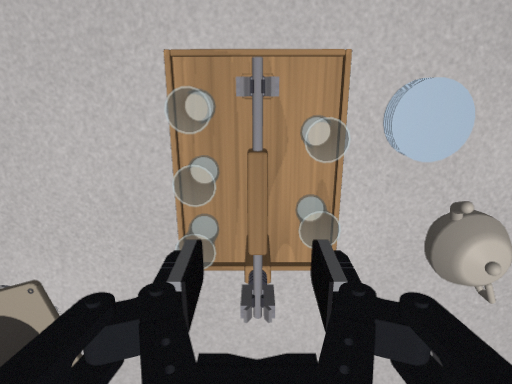

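The picture shows the rod through both forks at (257,85) and (258,298), with the glasses still standing. The bar is level and centred (rod ends at −139.0 and +139.2 mm), its rod top is at 159 mm, and both post tops are at 187 mm, so both pins are home. Handing in.

```bash
python3 -c "
from station import manip; print(manip.job_done())"
```

```text
the job is handed in; nothing more can be done
None
```

The carrying bar is in both post slots with both pins home, level and centred between the posts, and released; I handed the job in at about 24 s of the 72 s limit.

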